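# Free the sprung safety hook of a heat-block locker with a screwdriver and open its door

### The arm

A 7-joint arm with a two-finger parallel gripper is mounted at the origin on a cart in front of the work surface, level with it; the furniture and walls round the work are solid. World frame = base frame: x ahead of the robot, y to its left, z up, the work surface at z = 0. Lengths are in m, angles in rad, forces in N, time in s.
With the tool pointing down it reaches from about 0.425 to 0.875 m from the base axis. Payload 4.7 kg.
Tool frame: the origin (TCP) lies where the fingers leave the gripper's body, on its centre line; the fingertips stand 70 mm ahead of it and the grasp point (between the pads) lies 51 mm ahead of it; z points along the fingers, y is the line along which they close (so a half turn about z gives the same grasp; the last joint's range is limited). The gripper opens to 87 mm and grips with 3 to 60 N. Pads are 19 mm wide; open, the fingers measure 117 mm over their backs; the gripper's body (75 mm by 190 mm) begins 51 mm behind the grasp point.
Start: joints at [1.252, 0.321, -0.07, 1.45, 0.023, 1.371, -0.057], TCP at [0.212, -0.614, 0.292] pointing down, gripper open.
Joint ranges: [-2.86, 2.86], [-0.3, 2.09], [-1.38, 1.24], [0.06, 2.45], [-1.56, 4.7], [0.09, 2.05], [-2.69, 2.69]. Speed limits (rad/s): [2.57, 2.57, 3.14, 3.14, 3.14, 3.14, 3.14].

### API

Orientations are given as a rotation vector (axis times angle).
In Python, from bench import ctrl gives the robot as it stands.
- The arm moves only by the tool drive_tool, never from a script. Its argument "motion" is a list of rows, each a list of 3 entries, a list of its own where there are three numbers: the shift along the tool's x, y, z in cm, then the turn, a rotation vector about the tool's x, y, z in degrees, then the opening, from -1 (shut) to 1 (fully open). In form: [[[x, y, z], [ax, ay, az], claw], ...]. A call has 1 to 12 rows; each row shifts and turns the commanded pose from where the row before left it, along the tool's axes as they then stand; what a row does not reach is not made up. A row lasts 1/8 s, in which the tool goes at most 62.5 mm and 10.7 degrees, less where a joint would pass 70% of its speed; a pose out of reach is approached as far as the arm can. A call with a gripper value outside its range is refused whole. The fingers move at their own pace and stop on an object; "force" is the grip in N (left out, the last holds). Time passes only in rows, so rows that do not move let the fingers close. It gives the time, the measured TCP pose, the force, the opening and the grip force at its end, in the units of the state.
- ctrl.get_state(): the state, without advancing time (a new reading comes with each control period).
- ctrl.get_image(name): name is "scene" or "top" or "wrist"; returns the picture (420x560x3 uint8, red, green, blue); there is no depth.
- ctrl.calibration(name): a dict with "K" (3x3 intrinsics, pixels), "distortion" ([k1, k2, p1, p2, k3] as OpenCV has them; the pictures are not rectified), "origin" and "attitude" of the camera in the world; the wrist camera has in their place "tool_from_camera" (4x4, takes a point from camera to tool coordinates, whose origin is the TCP and whose axes are the flange's). Camera axes: x right, y up, looking along -z (the intrinsics and any distortion apply to the point x, -y, -z); pixel columns grow to the right and rows downward; lengths in m; the calibration is good to about 2 mm. A picture is of the moment at which its call begins: read the wrist's pose just before it. calibration takes no time and is no camera call.
- ctrl.close_job(): hands the job in; it is judged then, once.
The state is a dict: "time": time; "joint_positions": joint angles; "qd": joint speeds; "joint_torque": joint torques, N m; "position": TCP position; "tool_rot": TCP orientation; "ft_force": force on the tool from outside, world axes, zero at the start; "torque": the same for the moment, N m; "grip_width": opening from 0.0 (shut) to 1.0 (fully open); "grip_force": force on a finger pad.
Only numpy, scipy, OpenCV 4.12 (cv2) and the standard library are available. Lean on these libraries where they do the work, as an engineer would, in place of code of your own. Each camera call takes 0.05 s, during which the arm holds its last target. There are 200 camera calls.

### The job

The door of the small heat-block locker stands ajar, held by its child-safety hook. Take the screwdriver from its stand, reach with its shaft down into the narrow gap behind the door's top edge, feel for the hidden sprung hook, press it down gently and, keeping it down, draw the door well open (50 degrees or more). Then put the screwdriver back in its stand as it was; never force the door, the hook or the locker, and leave the reagent bottle and the timer standing where they are.

Things in the scene. Friction and masses are not known exactly. Their poses are not given: they have to be found in the camera images.
- locker: White sheet-metal bench locker, fixed to the bench, 115 deep x 180 wide x 135 mm high, with a spare heat block inside. Origin: on the bench, below the middle of its front plane; +x points into the locker (away from the door), +y to the hinge side, z up. The door hangs in front of the front plane.
- locker_hinge (a point): Point on the door's upright hinge line, at the height of the locker's top (135 mm above the bench); axes as the locker's. The line runs in the locker's front plane, 85 mm to +y of its middle.
- locker_door (a joint): Door angle, rad: 0 shut, grows as the free edge swings out to the locker's -x (toward the robot); limit 1.75. Starts ajar at 0.12 to 0.16; the engaged hook stops it at 0.17 to 0.28. Light hinge (under 0.1 N m) that stays where it is left.
- hook_gap (a point): Middle of the stretch of gap where the hook may sit: turns with the door (axes as door_edge), 120 mm from the hinge line, 6 mm behind the inner face, level with the door's top. The gap to the locker's front edge is 14 to 19 mm here at the start (in proportion elsewhere): the shaft fits, fingers do not. The hook's middle is hidden up to 28 mm either way along the door (feel for it); elsewhere the gap is empty to 90 mm down.
- screwdriver: Small screwdriver, 160 mm long, about 50 g, loose, hanging upright in the stand, handle up. Its x axis runs from tip to handle end (up at the start); the centre line is 9.5 mm to +z of the origin. Handle: red, six-sided, 85 mm long, 19 mm across flats, two flats facing along its z axis (others at 60 degrees). Shaft: 6 mm across, 75 mm long.
- screwdriver_grip (a point): Point on the screwdriver's centre line, in the handle, 125 mm from the tip and 35 mm from the handle's end; axes as the screwdriver's.
- screwdriver_tip (a point): The end of the screwdriver's shaft, on its centre line; axes as the screwdriver's.
- stand: Aluminium block 50 x 50 x 85 mm high on a base plate 80 x 70 x 6 mm, fixed to the bench. Origin: the centre of its underside, z up. One upright hole in the middle of its top.
- stand_hole (a point): Centre of the mouth of the stand's hole, 85 mm above the bench. The hole is 12 mm across with a 1 mm chamfer and 82 mm deep; with the screwdriver home the handle's shoulder rests on the block, the tip 75 mm below this point and the grip point 50 mm above it.
- reagent_bottle: Reagent bottle with a screw cap, 45 mm across x 82 mm high, loose, standing beside the locker. Origin: centre of its underside.
- timer: Digital kitchen-type timer, white, 66 x 70 x 26 mm, loose, lying flat beside the stand. Origin: centre of its underside.
- door_edge (a point): Top corner of the door's free edge, on its inner face, 170 mm from the hinge line, 135 mm above the bench; turns with the door, x square to the door pointing inward, y along it to the hinge. The grey door is 10 mm thick, its top level with the locker's; its inner face lies in a plane through the hinge line.
- latch_strike (a point): On the locker's top front edge, over the steel strike that holds the hook's barb; axes as the locker's. The hook rides on the door; flat top 10 mm wide along the door, 27 mm below the door's top, from the inner face 35 mm inward. It slides down on a spring: 3 N to start, 0.5 N more per mm; free at 7 mm, hard stop at 11 mm (8.5 N). Keep it down until the door passes 0.42 rad. Over 20 N on it spoils the job.
Mind the look-alikes: they are no part of the job. There is more than one size of the screwdriver; the job needs the middle-sized.

How it is judged:
On the way, in this order (a step that is already met when the one before it is completed fails the run):
1. the screwdriver is out of its stand, its tip down in the gap behind the door's top edge while the door is still ajar (z of screwdriver_tip in the frame of hook_gap below -0.018 m and horizontal distance between screwdriver_tip and hook_gap below 0.05 m and value of joint locker_door below 0.3 rad), for 0.1 s.
2. the hook is freed and the door drawn past the strike (door angle above 0.48) (value of joint locker_door above 0.48 rad), for 0.1 s.
3. the door is well open (above 0.82 rad) (value of joint locker_door above 0.82 rad), for 0.2 s.
At the end, for the whole second after the job is handed in: The locker's door stands open by more than 0.82 rad (47 degrees), and the screwdriver stands home in its stand, released and at rest: tip within 8 mm of the hole's axis and at least 69 mm below its mouth, leaning less than 0.12 rad. Bottle and timer stand within 20 mm of where they were (value of joint locker_door above 0.82 rad and horizontal distance between screwdriver_tip and stand_hole below 0.008 m and z of screwdriver_tip in the frame of stand_hole below -0.069 m and angle between screwdriver's own x axis and vertical below 0.12 rad and linear speed of each of screwdriver, reagent_bottle, timer below 0.02 m/s); the robot touches nothing.
It fails at once if the screwdriver presses or pulls on the locker, its door or its hook with more than 20 N (contact force between screwdriver and locker above 20 N).
It fails at once if the fingers or the arm press on the locker, its door or its hook with more than 20 N (contact force between any of the fingers, the arm and locker above 20 N).
It fails at once if the bottle or the timer is moved more than 20 mm or tipped (distance of any of reagent_bottle, timer from where it was at the start of the episode above 0.02 m or angle between any of reagent_bottle, timer's own z axis and vertical above 0.3 rad).
It also fails if it takes over 64 s, if anything falls off the work surface, if the arm or the gripper's body presses on something with over 40 N, if the wrist force passes 120 N, or if a joint passes its speed limit or range.

## Working session

There is one attempt and no reset: what is moved stays moved. The work goes in short steps, Python scripts to look and compute and a tool call to move; the robot and the scene stay as the last step left them, time stands still between calls to the robot, and variables do not carry over. Pictures are saved under pics/ and viewed, at most 10 in all, crops included, and the job is handed in when it is done.

Besides the shell and the picture viewer there is one more tool, called after "Request:" as name([rows], argument=value, ...), one row to a line, values as JSON. drive_tool: Moves the arm, as the interface text tells. Its arguments: {"type":"object","properties":{"motion":{"type":"array","items":{"type":"array"}},"force":{"type":"number"}},"required":["motion"]}

```bash
ls; mkdir -p pics; python3 - <<'E'
from bench import ctrl
import cv2,numpy as np
s=ctrl.get_state();print(s)
for n in("scene","top"):
    im=ctrl.get_image(n);cv2.imwrite(f"pics/{n}0.png",im[:,:,::-1])
    print(n,ctrl.calibration(n))
print(ctrl.calibration("wrist"))
E
```

```text
pics
{'time': 0.0, 'joint_positions': array([ 1.25207366,  0.32184136, -0.07011283,  1.45171176,  0.02260511,
        1.37078176, -0.05691698]), 'qd': array([ 0.00116702,  0.00064682,  0.00134851, -0.00021256,  0.00158622,
        0.00077608, -0.00072795]), 'joint_torque': array([ 1.64486075e-03, -4.91289139e+01, -4.02944684e-01, -3.12528348e+01,
       -6.38852036e-02,  4.38462419e-02,  1.42728791e-04]), 'position': array([ 0.21219553, -0.61393201,  0.29113122]), 'tool_rot': array([-3.09629923e+00, -5.20135870e-01,  6.55488859e-04]), 'ft_force': array([-0.60607262, -0.00688759,  0.21257744]), 'torque': array([ 0.01568968, -0.00205545,  0.00140959]), 'grip_force': 0.0, 'grip_width': 0.9992986519522136}
scene {'K': array([[400.40588229,   0.        , 280.23087575],
       [  0.        , 400.40588229, 211.70370957],
       [  0.        ,   0.        ,   1.        ]]), 'distortion': array([-0.04677508,  0.        ,  0.        ,  0.        ,  0.        ]), 'origin': array([-0.15918558,  0.56702815,  0.67059023]), 'attitude': array([ 0.58482425, -1.06277286, -1.97485849])}
top {'K': array
[... 258 characters left out ...]
44, 0.07406045, 1.52732805]), 'attitude': array([ 0.083739  , -0.09725916, -1.59511844])}
{'K': array([[346.03536074,   0.        , 281.00324599],
       [  0.        , 346.03536074, 201.85142368],
       [  0.        ,   0.        ,   1.        ]]), 'distortion': array([-0.04820832,  0.        ,  0.        ,  0.        ,  0.        ]), 'tool_from_camera': array([[ 4.29477414e-05,  9.56207180e-01,  2.92690669e-01,
         8.07906684e-02],
       [ 9.99999598e-01,  2.21000385e-04, -8.68732437e-04,
         2.77280410e-03],
       [-8.95372944e-04,  2.92690589e-01, -9.56206786e-01,
        -9.04478067e-02],
       [ 0.00000000e+00,  0.00000000e+00,  0.00000000e+00,
         1.00000000e+00]])}
```

View pics/scene0.png

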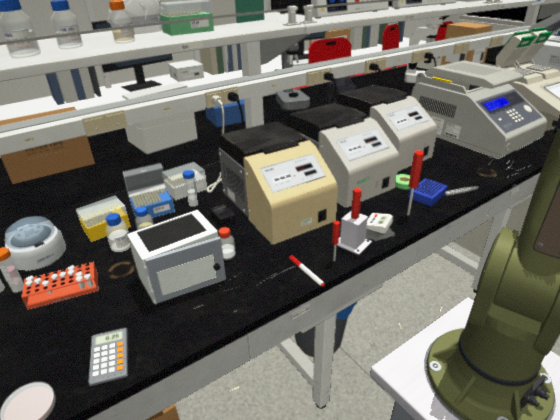

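View pics/top0.png

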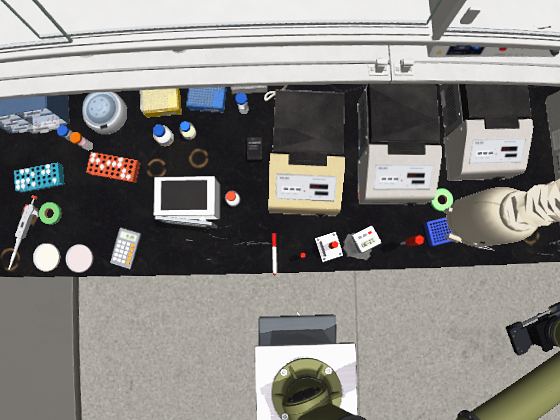

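Screwdrivers: small at scene (336,235), medium in the block with base plate at (355,205), and large at (416,170). The one in the 50 mm block beside the timer fits. I'll enlarge to confirm this and to get the locker corners.

```bash
cat > h.py <<'E'
import cv2,numpy as np
from bench import ctrl
from scipy.spatial.transform import Rotation as R
F=np.diag([1.,-1,-1])
def cam(n,st=None):
    c=ctrl.calibration(n);K=c["K"];d=c["distortion"]
    if n=="wrist":
        T=c["tool_from_camera"];Rt=R.from_rotvec(st["tool_rot"]).as_matrix()
        Rw=Rt@T[:3,:3];o=np.array(st["position"])+Rt@T[:3,3]
    else: Rw=R.from_rotvec(c["attitude"]).as_matrix();o=np.array(c["origin"])
    return K,d,Rw@F,o
def proj(C,P):
    K,d,Rw,o=C;P=np.atleast_2d(P).astype(float)
    r=cv2.Rodrigues(Rw.T)[0]
    return cv2.projectPoints(P.reshape(-1,1,3),r,-Rw.T@o,K,d)[0].reshape(-1,2)
def ray(C,px):
    K,d,Rw,o=C
    u=cv2.undistortPoints(np.array(px,float).reshape(-1,1,2),K,d).reshape(-1,2)
    return o,(Rw@np.c_[u,np.ones(len(u))].T).T
def atz(C,px,z):
    o,v=ray(C,px);return o+v*((z-o[2])/v[:,2])[:,None]
E
python3 - <<'E'
from h import *
a=cv2.imread("pics/top0.png");b=cv2.imread("pics/scene0.png")
r=lambda i,x,y,w,h:cv2.resize(i[y:y+h,x:x+w],(400,300),interpolation=cv2.INTER_CUBIC)
m=np.vstack([np.hstack([r(a,147,165,100,75),r(a,290,218,100,75)]),np.hstack([r(b,120,200,133,100),r(b,320,175,100,75)])])
cv2.imwrite("pics/crop.png",m)
C=cam("top")
print(atz(C,[(153,178),(214,177),(220,219),(154,217)],.135),atz(C,[(334,244)],.17),atz(C,[(303,255)],.1))
E
```

```text
[[0.67059653 0.44491145 0.135     ]
 [0.66810466 0.2610092  0.135     ]
 [0.5423528  0.2444252  0.135     ]
 [0.55321789 0.44102807 0.135     ]] [[ 0.45876537 -0.08340136  0.17      ]] [[0.4316291  0.00242474 0.1       ]]
```

View pics/crop.png

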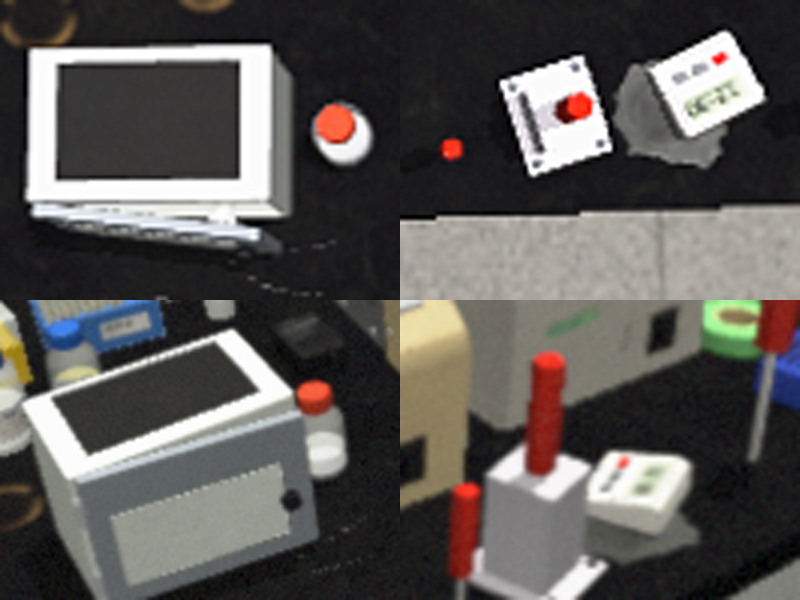

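The top crop confirms it: the middle driver sits in the block at (334,244). The small one is at (303,255), and the large one stands further right of the timer. The door is ajar, with its free edge at about (215,226). Moving above the stand.

Request:
drive_tool([
  [[0,0,-5],[0,0,0],1],
  [[0,0,-5],[0,0,0],1],
  [[4.06,-4.2,0.3],[0,0,0],1],
  [[4.06,-4.2,0.3],[0,0,0],1],
  [[4.06,-4.2,0.3],[0,0,0],1],
  [[4.06,-4.2,0.3],[0,0,0],1],
  [[4.06,-4.2,0.3],[0,0,0],1],
  [[4.06,-4.2,0.3],[0,0,0],1],
  [[4.06,-4.2,0.3],[0,0,0],1],
  [[4.06,-4.2,0.3],[0,0,0],1],
  [[4.06,-4.2,0.3],[0,0,0],1],
  [[4.06,-4.2,0.3],[0,0,0],1],
], force=40)

```text
time: 1.6
position: [0.4591, -0.0829, 0.362]
tool_rot: [3.098, 0.52, -0.0]
ft_force: [1.6, -0.9, -1.2]
grip_width: 1.003
grip_force: 0.0
```

Request:
drive_tool([
  [[0,0,0],[0,0,0],1],
  [[0,0,0],[0,0,0],1],
])

```text
time: 1.85
position: [0.4585, -0.0853, 0.3619]
tool_rot: [3.098, 0.52, -0.002]
ft_force: [-0.1, -0.1, -0.5]
grip_width: 0.998
grip_force: 0.0
```

```bash
python3 - <<'E'
from h import *
s=ctrl.get_state();print(s["position"],s["tool_rot"],s["joint_positions"])
np.savez("w1.npz",position=s["position"],tool_rot=s["tool_rot"])
im=ctrl.get_image("wrist")[:,:,::-1].copy();cv2.imwrite("pics/w1.png",im)
E
```

```text
[ 0.45849387 -0.08527738  0.36190402] [ 3.09783111e+00  5.20249257e-01 -1.58195151e-03] [ 0.77304294 -0.0899629  -0.59799888  1.75284692 -0.05019055  1.46411557
 -1.05570396]
```

View pics/w1.png

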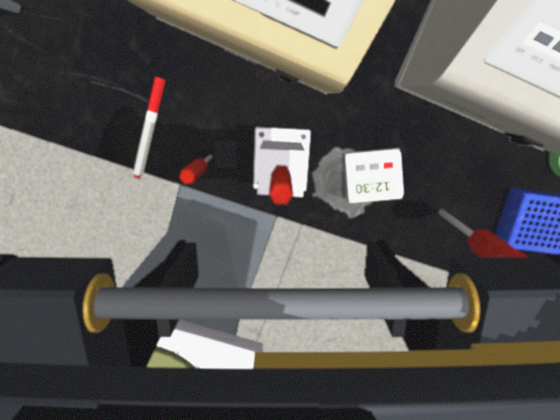

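The wrist view shows the stand at (282,160), the handle top at about (281,192) and the timer at (374,175). I'll enlarge the handle for its flats.

```bash
python3 - <<'E'
from h import *
s=np.load("w1.npz");C=cam("wrist",s);T=cam("top")
im=cv2.imread("pics/w1.png")
cr=cv2.resize(im[120:210,240:330],(600,600),interpolation=cv2.INTER_CUBIC);cv2.imwrite("pics/w1c.png",cr)
hsv=cv2.cvtColor(im,cv2.COLOR_BGR2HSV)
m=((hsv[...,0]<10)|(hsv[...,0]>170))&(hsv[...,1]>150)
ys,xs=np.nonzero(m[150:215,260:300]);print(xs.min()+260,xs.max()+260,ys.min()+150,ys.max()+150)
print(atz(C,[(281,194)],.17),atz(C,[(255,128),(310,129),(306,196),(256,194)],.006))
E
```

```text
270 291 167 204
[[ 0.46056047 -0.08780319  0.17      ]] [[ 0.48830708 -0.04349278  0.006     ]
 [ 0.50993699 -0.10990096  0.006     ]
 [ 0.42513965 -0.13575144  0.006     ]
 [ 0.40588479 -0.07144602  0.006     ]]
```

View pics/w1c.png

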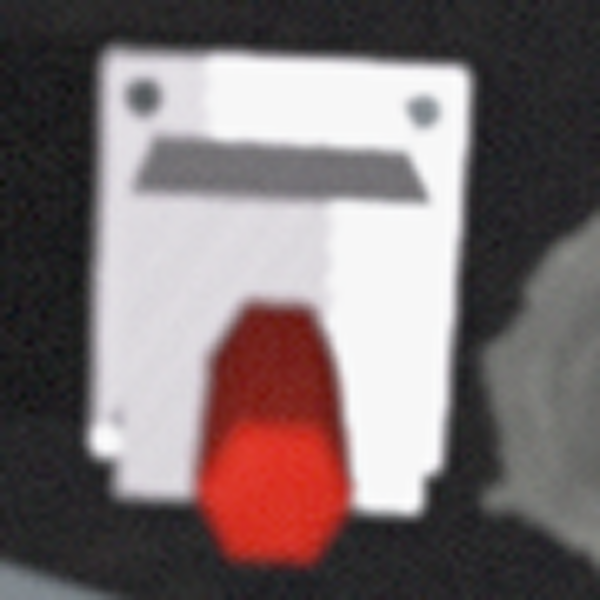

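The flats face along tool x, with vertices along y, so I turn the tool -30° and descend.

Request:
drive_tool([
  [[0,0,0],[0,0,-10],0.3],
  [[0,0,0],[0,0,-10],0.3],
  [[0,0,0],[0,0,-10],0.3],
  [[-0.1,0.15,3.5],[0,0,0],0.3],
  [[0,0,3.5],[0,0,0],0.3],
  [[0,0,3.5],[0,0,0],0.3],
  [[0,0,3.5],[0,0,0],0.3],
  [[0,0,2.5],[0,0,0],0.3],
  [[0,0,1.1],[0,0,0],0.3],
  [[0,0,0],[0,0,0],0.3],
  [[0,0,0],[0,0,0],0.3],
], force=40)

```text
time: 3.28
position: [0.46, -0.087, 0.1873]
tool_rot: [2.857, 1.303, 0.002]
ft_force: [0.2, 0.1, 0.2]
grip_width: 0.651
grip_force: 0.0
```

Request:
drive_tool([
  [[0,0,0],[0,0,0],-0.4],
  [[0,0,0],[0,0,0],-0.7],
  [[0,0,0],[0,0,0],-1],
  [[0,0,0],[0,0,0],-1],
  [[0,0,0],[0,0,0],-1],
  [[0,0,0],[0,0,0],-1],
], force=40)

```text
time: 4.03
position: [0.4593, -0.0865, 0.1862]
tool_rot: [-2.858, -1.305, 0.0]
ft_force: [-0.3, 0.9, -0.3]
grip_width: 0.219
grip_force: 40.0
```

Gripped across the flats (19 mm). Lifting it out and carrying it to the locker.

Request:
drive_tool([
  [[0,0,-2],[0,0,0],-1],
  [[0,0,-4],[0,0,0],-1],
  [[0,0,-4],[0,0,0],-1],
  [[0,0,-4],[0,0,0],-1],
  [[0,0,-5],[0,0,0],-1],
  [[2.6,-1.9,-2],[0,0,0],-1],
  [[4.5,-3.3,0],[0,0,0],-1],
  [[4.5,-3.3,0],[0,0,0],-1],
  [[4.5,-3.3,0],[0,0,0],-1],
  [[4.5,-3.3,0],[0,0,0],-1],
  [[4.5,-3.3,0],[0,0,0],-1],
  [[3.5,-2.3,0],[0,0,0],-1],
])

```text
time: 5.52
position: [0.4898, 0.2676, 0.3964]
tool_rot: [-2.857, -1.307, -0.001]
ft_force: [-0.0, -0.7, -0.5]
grip_width: 0.218
grip_force: 40.0
```

Request:
drive_tool([
  [[0,0,0],[0,0,0],-1],
  [[0,0,0],[0,0,0],-1],
  [[0,0,0],[0,0,0],-1],
])

```text
time: 5.9
position: [0.4909, 0.2634, 0.3962]
tool_rot: [2.859, 1.3, -0.0]
ft_force: [-0.1, -0.1, 0.5]
grip_width: 0.215
grip_force: 40.0
```

```bash
python3 - <<'E'
from h import *
s=ctrl.get_state();print(s["position"],s["tool_rot"],s["joint_positions"],s["ft_force"],s["torque"])
np.savez("w2.npz",position=s["position"],tool_rot=s["tool_rot"])
im=ctrl.get_image("wrist")[:,:,::-1].copy();cv2.imwrite("pics/w2.png",im)
E
```

```text
[0.49085295 0.26342285 0.39617214] [ 2.85856438e+00  1.29966724e+00 -3.41676691e-04] [ 0.32782255  0.19344146 -0.99665772  1.48791757  0.16351991  1.54853745
 -1.38133427] [-0.14924815 -0.05648048  0.49240754] [ 0.00196971 -0.06416437 -0.00683074]
```

View pics/w2.png

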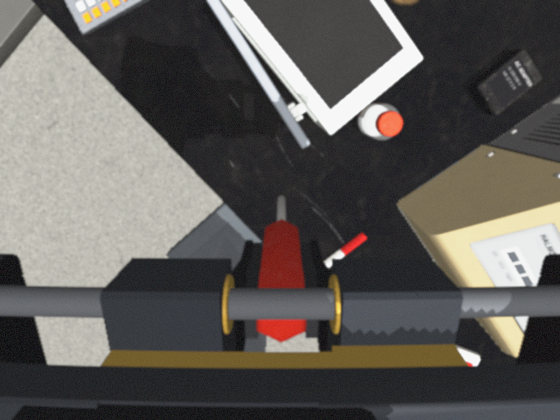

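The wrist view shows the door's top strip from (214,0) to (305,147), the locker's front right corner at (331,134), the white strike at about (296,108), and the shaft tip at (281,197). Enlarging the gap.

```bash
python3 - <<'E'
from h import *
s=np.load("w2.npz");C=cam("wrist",s)
im=cv2.imread("pics/w2.png")
cv2.imwrite("pics/w2c.png",cv2.resize(im[0:150,200:350],(600,600),interpolation=cv2.INTER_CUBIC))
Rt=R.from_rotvec(s["tool_rot"]).as_matrix()
print("tip px pred",proj(C,s["position"]+Rt@[0,0,.1762]))
E
```

```text
tip px pred [[277.67556679 199.05322127]]
```

View pics/w2c.png

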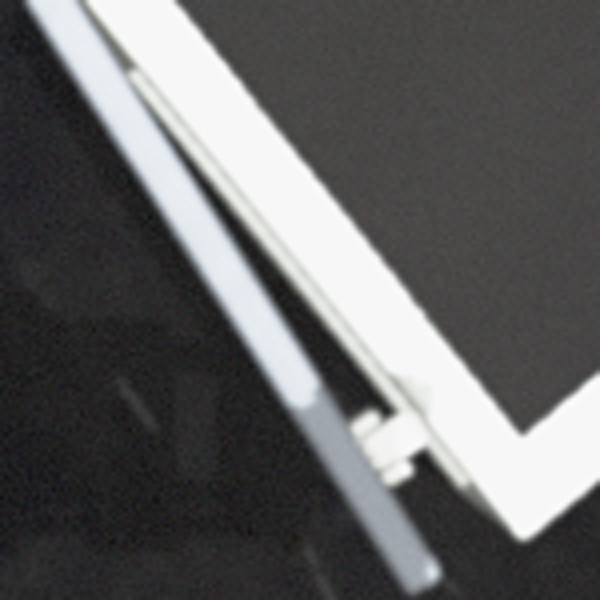

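```bash
python3 - <<'E'
from h import *
s=np.load("w2.npz");C=cam("wrist",s)
q=lambda L:[(200+x/4,y/4) for x,y in L]
P=atz(C,q([(85,0),(524,540),(78,0),(440,570),(27,0),(408,592),(365,430),(395,465),(330,440)]),.135)
print(P.round(4))
u=P[1]-P[0];print("front edge az",np.degrees(np.arctan2(u[1],u[0])))
d=P[3]-P[2];print("door az",np.degrees(np.arctan2(d[1],d[0])),"thick",np.cross(d[:2],(P[5]-P[2])[:2])/np.linalg.norm(d))
w=-u/np.linalg.norm(u)   # to +y locker
h=P[1]+w*.175;print("hinge from corner",h)
# hinge from intersection of lines
A=np.c_[u[:2],-d[:2]];t=np.linalg.solve(A,(P[2]-P[0])[:2]);print("intersection",P[0]+u*t[0])
h2=P[3]-d/np.linalg.norm(d)*.170;print("hinge from door edge",h2)
T=cam("top");print("top: fr corner",atz(T,[(216,218.5),(154,215.5)],.135))
st=R.from_rotvec(s["tool_rot"]).as_matrix();print(atz(C,[(281,197)],.220), s["position"])
E
```

```text
[[0.5602 0.4215 0.135 ]
 [0.5585 0.2598 0.135 ]
 [0.559  0.4225 0.135 ]
 [0.5377 0.2679 0.135 ]
 [0.5503 0.4303 0.135 ]
 [0.528  0.2689 0.135 ]
 [0.5458 0.3064 0.135 ]
 [0.5459 0.2951 0.135 ]
 [0.5377 0.3102 0.135 ]]
front edge az -90.60783022356753
door az -97.83865619932129 thick -0.009748917588739954
hinge from corner [0.56037744 0.43474253 0.135     ]
intersection [0.56034893 0.43205504 0.135     ]
hinge from door edge [0.56092807 0.43626177 0.135     ]
top: fr corner [[0.54412701 0.25620284 0.135     ]
 [0.55768421 0.44104463 0.135     ]]
[[0.49407209 0.26271879 0.22      ]] [0.49085295 0.26342285 0.39617214]<stdin>:7: DeprecationWarning: Arrays of 2-dimensional vectors are deprecated. Use arrays of 3-dimensional vectors instead. (deprecated in NumPy 2.0)
```

Geometry agrees: hinge (0.5605, 0.435), door angle about 0.126 rad, thickness 9.7 mm. Moving the tip over the gap near the hook fitting (r≈133 mm).

Request:
drive_tool([
  [[2.2,0.5,0],[0,0,0],-1],
  [[2.2,0.5,0],[0,0,0],-1],
  [[2.16,0.45,0],[0,0,0],-1],
  [[0,0,2.5],[0,0,0],-1],
  [[0,0,2.5],[0,0,0],-1],
  [[0,0,2.4],[0,0,0],-1],
  [[0,0,0],[0,0,0],-1],
  [[0,0,0],[0,0,0],-1],
])

```text
time: 6.95
position: [0.5448, 0.3048, 0.3234]
tool_rot: [2.858, 1.303, 0.002]
ft_force: [0.2, 0.7, 0.8]
grip_width: 0.214
grip_force: 40.0
```

```bash
python3 - <<'E'
from h import *
s=ctrl.get_state();print(s["position"],s["ft_force"])
np.savez("w3.npz",position=s["position"],tool_rot=s["tool_rot"])
im=ctrl.get_image("wrist")[:,:,::-1].copy();cv2.imwrite("pics/w3.png",im)
b=ctrl.get_image("scene")[:,:,::-1];cv2.imwrite("pics/s3.png",b)
a=cv2.resize(im[120:270,180:380],(800,600),interpolation=cv2.INTER_CUBIC)
cv2.imwrite("pics/w3c.png",a)
E
```

```text
[0.5447806 0.3048054 0.3234066] [0.16739088 0.68217537 0.7599577 ]
```

View pics/w3c.png

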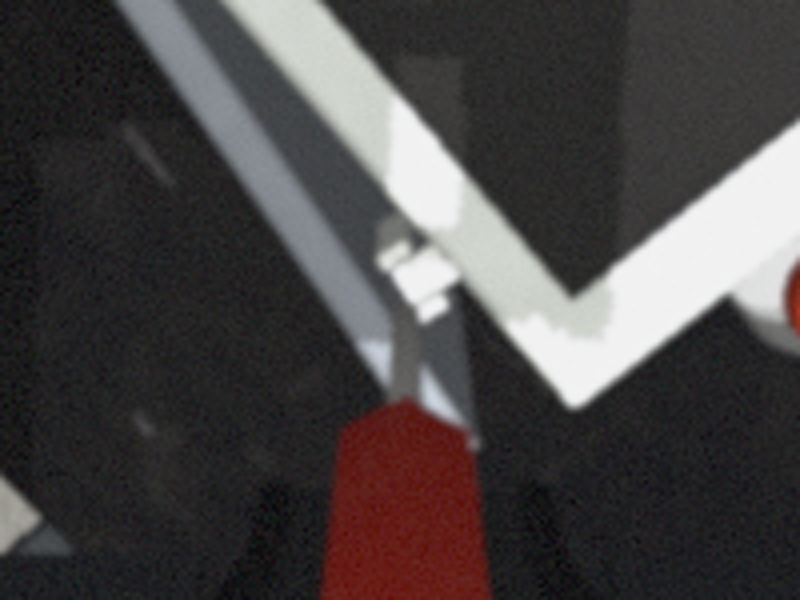

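```bash
python3 - <<'E'
from h import *
rs=[]
C2=cam("wrist",np.load("w2.npz"));C3=cam("wrist",np.load("w3.npz"))
def tri(p,q):
    A=[];b=[]
    for C,x in((C2,p),(C3,q)):
        o,v=ray(C,[x]);v=v[0]/np.linalg.norm(v[0]);M=np.eye(3)-np.outer(v,v);A.append(M);b.append(M@o)
    return np.linalg.lstsq(np.vstack(A),np.hstack(b),rcond=None)[0]
print("T",tri((295,112),(285,189.5)),"corner",tri((331,135),(180+575/4,120+408/4)))
print("corner w3",atz(C3,[(180+575/4,120+408/4)],.135),"tip",atz(C3,[(281,196)],.147))
s=np.load("w3.npz");print(proj(C3,s["position"]+R.from_rotvec(s["tool_rot"]).as_matrix()@[0,0,.1762]))
P=atz(C3,[(180+178/4,120+0/4),(180+475/4,120+447/4)],.135);print("door inner edge",P)
E
```

```text
T [0.54647307 0.29795732 0.10107487] corner [0.55851265 0.25924162 0.13137145]
corner w3 [[0.55889286 0.26071744 0.135     ]] tip [[0.54866978 0.30497837 0.147     ]]
[[277.67854388 199.03830981]]
door inner edge [[0.55373315 0.37869843 0.135     ]
 [0.53689419 0.26795782 0.135     ]]
```

The triangulated fitting lies at z≈0.10, so it is the hook at about 137 mm from the hinge. Shifting 7 mm along the door and lowering.

Request:
drive_tool([
  [[-0.58,0.38,0],[0,0,0],-1],
  [[0,0,0],[0,0,0],-1],
  [[0,0,1],[0,0,0],-1],
  [[0,0,1],[0,0,0],-1],
  [[0,0,0.9],[0,0,0],-1],
  [[0,0,0],[0,0,0],-1],
  [[0,0,0],[0,0,0],-1],
])

```text
time: 7.92
position: [0.5433, 0.2985, 0.2933]
tool_rot: [-2.858, -1.305, -0.0]
ft_force: [-0.7, 0.0, 0.6]
grip_width: 0.217
grip_force: 40.0
```

Request:
drive_tool([
  [[0,0,0.3],[0,0,0],-1],
  [[0,0,0.3],[0,0,0],-1],
  [[0,0,0.2],[0,0,0],-1],
  [[0,0,0],[0,0,0],-1],
  [[0,0,0],[0,0,0],-1],
])

```text
time: 8.55
position: [0.5433, 0.2984, 0.2853]
tool_rot: [2.858, 1.304, 0.0]
ft_force: [0.9, -0.5, -1.0]
grip_width: 0.219
grip_force: 40.0
```

Request:
drive_tool([
  [[0,0,0.2],[0,0,0],-1],
  [[0,0,0.2],[0,0,0],-1],
  [[0,0,0],[0,0,0],-1],
  [[0,0,0],[0,0,0],-1],
])

```text
time: 9.05
position: [0.5435, 0.2985, 0.2816]
tool_rot: [2.858, 1.304, 0.001]
ft_force: [0.2, -0.9, 3.4]
grip_width: 0.215
grip_force: 40.0
```

Hook felt (3.4 N at the expected height). Pressing it down.

Request:
drive_tool([
  [[0,0,0.2],[0,0,0],-1],
  [[0,0,0.2],[0,0,0],-1],
  [[0,0,0.1],[0,0,0],-1],
  [[0,0,0],[0,0,0],-1],
  [[0,0,0],[0,0,0],-1],
])

```text
time: 9.68
position: [0.5435, 0.2985, 0.2766]
tool_rot: [2.858, 1.304, 0.001]
ft_force: [-0.2, -0.5, 6.6]
grip_width: 0.212
grip_force: 40.0
```

Request:
drive_tool([
  [[0,0,0.2],[0,0,0],-1],
  [[0,0,0],[0,0,0],-1],
  [[0,0,0],[0,0,0],-1],
])

```text
time: 10.05
position: [0.5436, 0.2985, 0.2748]
tool_rot: [2.858, 1.304, 0.001]
ft_force: [0.1, -1.4, 6.9]
grip_width: 0.213
grip_force: 40.0
```

```bash
python3 - <<'E'
from h import *
s=ctrl.get_state();M=R.from_rotvec(s["tool_rot"]).as_matrix();print(s["position"],s["ft_force"])
H=np.array([.5605,.435]);t=s["position"][:2]+[.0037,-.0008]-H;r=np.hypot(*t);p0=np.degrees(np.arctan2(-t[0],-t[1]));print(r,p0)
f=lambda p:r*np.array([-np.sin(np.radians(p)),-np.cos(np.radians(p)),0])
A=[p0]+list(np.r_[np.arange(7.5,32,2),np.arange(35,63,3.5)])
for a,b in zip(A,A[1:]):print(b,(M.T@(f(b)-f(a))*100).round(2)[:2],(H+f(b)[:2]-[.0037,-.0008]).round(4))
E
```

```text
[0.54356552 0.29846748 0.27478628] [ 0.08914225 -1.39158774  6.94815043]
0.13796873721055838 5.504490962852722
7.5 [-0.27 -0.4 ] [0.5388 0.299 ]
9.5 [-0.26 -0.41] [0.534  0.2997]
11.5 [-0.24 -0.42] [0.5293 0.3006]
13.5 [-0.23 -0.42] [0.5246 0.3016]
15.5 [-0.21 -0.43] [0.5199 0.3028]
17.5 [-0.2  -0.44] [0.5153 0.3042]
19.5 [-0.18 -0.45] [0.5107 0.3057]
21.5 [-0.17 -0.45] [0.5062 0.3074]
23.5 [-0.15 -0.46] [0.5018 0.3093]
25.5 [-0.14 -0.46] [0.4974 0.3113]
27.5 [-0.12 -0.47] [0.4931 0.3134]
29.5 [-0.1  -0.47] [0.4889 0.3157]
31.5 [-0.09 -0.47] [0.4847 0.3182]
35.0 [-0.11 -0.84] [0.4777 0.3228]
38.5 [-0.06 -0.84] [0.4709 0.3278]
42.0 [-0.01 -0.84] [0.4645 0.3333]
45.5 [ 0.04 -0.84] [0.4584 0.3391]
49.0 [ 0.09 -0.84] [0.4527 0.3453]
52.5 [ 0.14 -0.83] [0.4473 0.3518]
56.0 [ 0.19 -0.82] [0.4424 0.3586]
59.5 [ 0.24 -0.81] [0.4379 0.3658]
```

Request:
drive_tool([
  [[-0.27,-0.4,0],[0,0,0],-1],
  [[0,0,0],[0,0,0],-1],
  [[-0.26,-0.41,0],[0,0,0],-1],
  [[0,0,0],[0,0,0],-1],
  [[-0.24,-0.42,0],[0,0,0],-1],
  [[0,0,0],[0,0,0],-1],
])

```text
time: 10.8
position: [0.5289, 0.301, 0.2749]
tool_rot: [2.858, 1.305, 0.002]
ft_force: [-1.1, -1.4, 6.3]
grip_width: 0.213
grip_force: 40.0
```

Request:
drive_tool([
  [[-0.23,-0.42,0],[0,0,0],-1],
  [[0,0,0],[0,0,0],-1],
  [[0,0,0],[0,0,0],-1],
])

```text
time: 11.18
position: [0.5244, 0.3021, 0.2749]
tool_rot: [-2.858, -1.305, -0.002]
ft_force: [-0.1, -0.2, 5.6]
grip_width: 0.216
grip_force: 40.0
```

Request:
drive_tool([
  [[0,0,0.1],[0,0,0],-1],
  [[0,0,0],[0,0,0],-1],
  [[-0.21,-0.43,0],[0,0,0],-1],
  [[0,0,0],[0,0,0],-1],
])

```text
time: 11.68
position: [0.5196, 0.3035, 0.274]
tool_rot: [-2.858, -1.305, -0.002]
ft_force: [-0.5, 0.0, 6.8]
grip_width: 0.212
grip_force: 40.0
```

Request:
drive_tool([
  [[-0.2,-0.44,0],[0,0,0],-1],
  [[0,0,0],[0,0,0],-1],
  [[0,0,0],[0,0,0],-1],
])

```text
time: 12.05
position: [0.5152, 0.3048, 0.274]
tool_rot: [-2.858, -1.305, -0.002]
ft_force: [-0.7, -0.6, 6.9]
grip_width: 0.214
grip_force: 40.0
```

Past the stop angle with no resisting force. Continuing the arc.

Request:
drive_tool([
  [[-0.18,-0.45,0],[0,0,0],-1],
  [[0,0,0],[0,0,0],-1],
  [[-0.17,-0.45,0],[0,0,0],-1],
  [[0,0,0],[0,0,0],-1],
  [[-0.15,-0.46,0],[0,0,0],-1],
  [[0,0,0],[0,0,0],-1],
  [[-0.14,-0.46,0],[0,0,0],-1],
  [[-0.12,-0.47,0],[0,0,0],-1],
  [[0,0,0],[0,0,0],-1],
])

```text
time: 13.18
position: [0.4926, 0.3143, 0.274]
tool_rot: [-2.857, -1.305, -0.002]
ft_force: [-0.8, -0.5, 5.8]
grip_width: 0.218
grip_force: 40.0
```

Request:
drive_tool([
  [[-0.1,-0.47,0],[0,0,0],-1],
  [[-0.09,-0.47,0],[0,0,0],-1],
  [[0,0,0],[0,0,0],-1],
  [[-0.11,-0.84,0],[0,0,0],-1],
  [[0,0,0],[0,0,0],-1],
  [[-0.06,-0.84,0],[0,0,0],-1],
  [[0,0,0],[0,0,0],-1],
])

```text
time: 14.05
position: [0.4702, 0.3291, 0.274]
tool_rot: [-2.856, -1.306, -0.002]
ft_force: [-0.5, -0.6, 7.6]
grip_width: 0.212
grip_force: 40.0
```

```bash
python3 - <<'E'
from h import *
b=ctrl.get_image("scene")[:,:,::-1];cv2.imwrite("pics/s4.png",b)
im=ctrl.get_image("wrist")[:,:,::-1]
cv2.imwrite("pics/s4c.png",np.hstack([cv2.resize(b[190:310,110:270],(400,300),interpolation=cv2.INTER_CUBIC),cv2.resize(im[60:270,140:420],(400,300))]))
E
```

```text
(no output)
```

View pics/s4c.png

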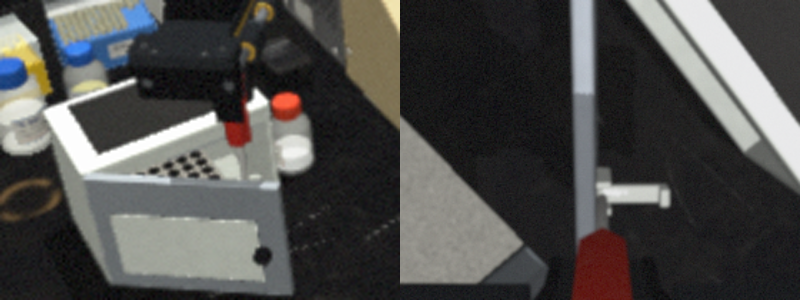

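The picture shows the door drawn about 40° open, with the hook and shaft moving with it. Continuing.

Request:
drive_tool([
  [[-0.01,-0.84,0],[0,0,0],-1],
  [[0,0,0],[0,0,0],-1],
  [[0.04,-0.84,0],[0,0,0],-1],
  [[0,0,0],[0,0,0],-1],
  [[0.09,-0.84,0],[0,0,0],-1],
  [[0,0,0],[0,0,0],-1],
  [[0.14,-0.83,0],[0,0,0],-1],
  [[0,0,0],[0,0,0],-1],
])

```text
time: 15.15
position: [0.4467, 0.3532, 0.2741]
tool_rot: [-2.856, -1.306, -0.003]
ft_force: [0.4, -0.2, 7.1]
grip_width: 0.215
grip_force: 40.0
```

Request:
drive_tool([
  [[0.19,-0.82,0],[0,0,0],-1],
  [[0,0,0],[0,0,0],-1],
  [[0.24,-0.81,0],[0,0,0],-1],
  [[0,0,0],[0,0,0],-1],
  [[0,0,0],[0,0,0],-1],
  [[0,0,0],[0,0,0],-1],
])

```text
time: 15.9
position: [0.4377, 0.3666, 0.274]
tool_rot: [-2.857, -1.304, -0.003]
ft_force: [-0.2, 0.1, 6.5]
grip_width: 0.217
grip_force: 40.0
```

Request:
drive_tool([
  [[0,0,-0.5],[0,0,0],-1],
  [[0,0,-0.7],[0,0,0],-1],
  [[-0.1,0.28,-1.4],[0,0,0],-1],
  [[0,0,-3],[0,0,0],-1],
  [[0,0,-4],[0,0,0],-1],
  [[0,0,-3],[0,0,0],-1],
  [[0,0,0],[0,0,0],-1],
])

```text
time: 16.77
position: [0.4393, 0.3637, 0.4015]
tool_rot: [-2.857, -1.304, -0.005]
ft_force: [0.2, 0.9, -0.6]
grip_width: 0.218
grip_force: 40.0
```

Request:
drive_tool([
  [[-1.6,1.6,0],[0,0,0],-1],
  [[-3.4,3.2,0],[0,0,0],-1],
  [[-3.4,3.2,0],[0,0,0],-1],
  [[-3.4,3.2,0],[0,0,0],-1],
  [[-3.4,3.2,0],[0,0,0],-1],
  [[-3.4,3.2,0],[0,0,0],-1],
  [[-3.4,3.2,0],[0,0,0],-1],
  [[-3.4,3.2,0],[0,0,0],-1],
  [[-3.4,3.2,0],[0,0,0],-1],
  [[-3.4,3.2,0],[0,0,0],-1],
  [[0,0,0],[0,0,0],-1],
  [[0,0,0],[0,0,0],-1],
])

```text
time: 18.27
position: [0.4572, -0.0786, 0.3982]
tool_rot: [-2.856, -1.304, 0.002]
ft_force: [0.2, 0.6, -0.8]
grip_width: 0.211
grip_force: 40.0
```

```bash
python3 - <<'E'
from h import *
s=ctrl.get_state();M=R.from_rotvec(s["tool_rot"]);print(s["position"],s["ft_force"])
M=M.as_matrix();print("tool delta cm",M.T@(np.array([.4593,-.0865,.272])-s["position"])*100)
M0=R.from_rotvec([-2.858,-1.305,0]).as_matrix();print("rot deg",R.from_matrix(M.T@M0).as_rotvec(degrees=True))
E
```

```text
[ 0.45724799 -0.07863616  0.39824121] [ 0.22881928  0.6024336  -0.78122369]
tool delta cm [-0.4573132   0.69905034 12.622644  ]
rot deg [-0.14434744  0.00527196 -0.00455642]
```

Request:
drive_tool([
  [[-0.46,0.7,3],[0,0,0],-1],
  [[0,0,4],[0,0,0],-1],
  [[0,0,4],[0,0,0],-1],
  [[0,0,1.6],[0,0,0],-1],
  [[0,0,0],[0,0,0],-1],
  [[0,0,0],[0,0,0],-1],
])

```text
time: 19.02
position: [0.4609, -0.087, 0.2748]
tool_rot: [2.856, 1.305, 0.003]
ft_force: [-0.0, -0.1, -0.7]
grip_width: 0.22
grip_force: 40.0
```

Request:
drive_tool([
  [[0,0,0.5],[0,0,0],-1],
  [[0,0,0.5],[0,0,0],-1],
  [[0,0,0.5],[0,0,0],-1],
  [[0,0,0.5],[0,0,0],-1],
  [[0,0,0],[0,0,0],-1],
])

```text
time: 19.65
position: [0.4596, -0.0873, 0.2527]
tool_rot: [-2.857, -1.304, 0.001]
ft_force: [0.9, 0.4, 0.3]
grip_width: 0.217
grip_force: 40.0
```

In the hole with no force on it. Lowering home.

Request:
drive_tool([
  [[0,0,1.2],[0,0,0],-1],
  [[0,0,1.5],[0,0,0],-1],
  [[0,0,1.5],[0,0,0],-1],
  [[0,0,1.2],[0,0,0],-1],
  [[0,0,0.7],[0,0,0],-1],
  [[0,0,0.3],[0,0,0],-1],
  [[0,0,0.1],[0,0,0],-1],
  [[0,0,0],[0,0,0],-1],
  [[0,0,0],[0,0,0],-1],
])

```text
time: 20.78
position: [0.4602, -0.0874, 0.1886]
tool_rot: [2.857, 1.304, 0.001]
ft_force: [0.3, -0.3, -0.4]
grip_width: 0.214
grip_force: 40.0
```

Request:
drive_tool([
  [[0,0,0.1],[0,0,0],-1],
  [[0,0,0.1],[0,0,0],-1],
  [[0,0,0],[0,0,0],-1],
  [[0,0,0],[0,0,0],-1],
])

```text
time: 21.28
position: [0.46, -0.0873, 0.1862]
tool_rot: [2.858, 1.304, 0.0]
ft_force: [-0.4, 0.0, -0.4]
grip_width: 0.213
grip_force: 40.0
```

Request:
drive_tool([
  [[0,0,0.05],[0,0,0],-0.5],
  [[0,0,0],[0,0,0],-0.2],
  [[0,0,0],[0,0,0],0.2],
  [[0,0,0],[0,0,0],0.3],
  [[0,0,0],[0,0,0],0.3],
  [[0,0,-1],[0,0,0],0.3],
  [[0,0,-3],[0,0,0],0.3],
  [[0,0,-4],[0,0,0],0.3],
  [[0,0,-4],[0,0,0],0.3],
  [[0,0,-5],[0,0,0],0.3],
  [[0,0,0],[0,0,0],0.3],
  [[0,0,0],[0,0,0],0.3],
])

```text
time: 22.78
position: [0.4598, -0.0872, 0.3558]
tool_rot: [2.858, 1.304, -0.0]
ft_force: [0.5, -0.1, -0.4]
grip_width: 0.652
grip_force: 0.0
```

```bash
python3 - <<'E'
from h import *
s=ctrl.get_state();print(s["position"])
im=ctrl.get_image("wrist")[:,:,::-1];b=ctrl.get_image("scene")[:,:,::-1];t=ctrl.get_image("top")[:,:,::-1]
r=lambda i,x,y,w,h:cv2.resize(i[y:y+h,x:x+w],(400,300),interpolation=cv2.INTER_CUBIC)
cv2.imwrite("pics/fin.png",np.vstack([np.hstack([r(b,110,180,160,120),r(b,320,165,100,75)]),np.hstack([r(t,147,165,100,75),r(im,210,120,160,120)])]))
E
```

```text
[ 0.45976952 -0.08723953  0.35579737]
```

View pics/fin.png

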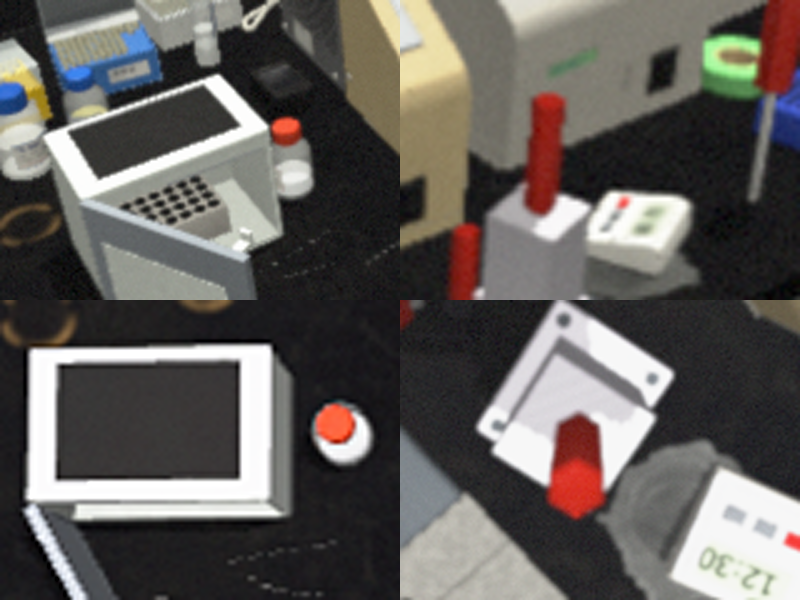

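The door stands about 60° open, the driver is home and upright, and the bottle and timer haven't moved. Handing in.

```bash
python3 -c "
from bench import ctrl
print(ctrl.close_job())"
```

```text
the job is handed in; nothing more can be done
None
```

The job is handed in, though no verdict came back: the hook was found and pressed at about 7 N, the door stands about 60° open, the screwdriver is back in its stand, and the bottle and timer look unmoved in the last pictures.

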